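# Push a used cake tin through the sprung splash flap of a soak bin

## Robot

A 7-joint arm with a two-finger parallel gripper is mounted at the origin on the work surface. World frame = base frame: x ahead of the robot, y to its left, z up, the work surface at z = 0. Lengths are in m, angles in rad, forces in N, time in s.
With the tool pointing down it reaches from about 0.425 to 0.875 m from the base axis. Payload 4.7 kg.
Tool frame: the origin (TCP) lies at the very end of the fingers, on their centre line; the grasp point (between the pads) lies 19 mm behind it; z points along the fingers, y is the line along which they close (so a half turn about z gives the same grasp; the last joint's range is limited). The gripper opens to 87 mm and grips with 3 to 60 N. Pads are 19 mm wide; open, the fingers measure 117 mm over their backs; the gripper's body (75 mm by 190 mm) begins 51 mm behind the grasp point.
Start: joints at [-1.195, 0.321, -0.07, 1.45, 0.023, 1.371, -0.057], TCP at [0.23, 0.608, 0.223] pointing down, gripper open.
Joint ranges: [-2.86, 2.86], [-0.3, 2.09], [-1.38, 1.24], [0.06, 2.45], [-1.56, 4.7], [0.09, 2.05], [-2.69, 2.69]. Speed limits (rad/s): [2.57, 2.57, 3.14, 3.14, 3.14, 3.14, 3.14].

## Interface

Orientations are given as a rotation vector (axis times angle).
In Python, from rig import arm gives the robot as it stands.
- The arm moves only by the tool servo_tool, never from a script. Its argument "moves" is a list of rows, each an object with "delta_pos": the shift along the tool's x, y, z normalised to -1 to 1, where 1 is 0.02 m, a list of three; "delta_rot": the turn, a rotation vector about the tool's x, y, z normalised to -1 to 1, where 1 is 60 degrees, a list of three. In form: [{"delta_pos": [dx, dy, dz], "delta_rot": [wx, wy, wz]}, ...]. A call has exactly 8 rows; each row shifts and turns the commanded pose from where the row before left it, along the tool's axes as they then stand; what a row does not reach is not made up. A row lasts 1/8 s, in which the tool goes at most 62.5 mm and 10.7 degrees, less where a joint would pass 70% of its speed; a pose out of reach is approached as far as the arm can. A call with a number of a shift or a turn outside -1 to 1 is refused whole. A call with a gripper value outside its range is refused whole. "gripper" is the closure, from 0 (fully open) to 1 (shut), set as the call begins (left out, the last holds). The fingers move at their own pace and stop on an object; "squeeze" is the grip in N (left out, the last holds). Time passes only in rows, so rows that do not move let the fingers close, or fill a call up. It gives the time, the measured TCP pose, the force and the opening at its end, in the units of the state.
- arm.get_obs(): the state, without advancing time (a new reading comes with each control period).
- arm.snapshot(name): name is "scene" or "top"; returns a dict with "pixels" (420x560x3 uint8, red, green, blue), "camera_matrix" (3x3 intrinsics, pixels), "pose" (4x4, takes a point from camera to world coordinates). Camera axes: x right, y up, looking along -z (the intrinsics and any distortion apply to the point x, -y, -z); pixel columns grow to the right and rows downward; lengths in m; the calibration is good to about 2 mm. A picture is of the moment at which its call begins. There is no depth.
- arm.finish_job(): hands the job in, once; it reports no verdict.
The state is a dict: "t": time; "q": joint angles; "qvel": joint speeds; "tau": joint torques, N m; "tool_pos": TCP position; "tool_rot": TCP orientation; "force": force on the tool from outside, world axes, zero at the start; "wrist_torque": the same for the moment, N m; "width": finger opening in m.
Only numpy, scipy, OpenCV 4.12 (cv2) and the standard library are available. Lean on these libraries where they do the work, as an engineer would, in place of code of your own. Each camera call takes 0.05 s, during which the arm holds its last target. There are 200 camera calls.

## Task

Push the sprung splash flap of the soak bin open with one finger and, while that finger holds it open, push the small used cake tin with the other finger along the deck, through the gap and over the edge, so that it drops into the bin; then withdraw so that the flap closes by itself. The tin is sticky: keep it from touching the flap, and do not shove the flap open with it. Only push the tin, never pick it up or lift it, and leave everything else where it stands.

Things in the scene. Friction and masses are not known exactly. Their poses are not given: they have to be found in the camera images.
- bin: Fixed steel soak bin, 336 mm long, 250 mm wide. Origin on the table under the middle of the flap's gap; +x is the pushing direction (away from the robot, into the bin), +y left, z up. In its frame: in front a level deck, top at z 110 mm, from x -160 to 8 mm, y +-125; beyond, the bin is open to above, inside to x 172, y +-121, its floor at z 6. No roof: fingers pointing down can move over all of it.
- bin_edge (a point): Middle of the deck's far edge, over which things drop into the bin: x 8, y 0, z 110 mm in the bin's frame. A 4 mm thick splash guard, rim at z 150, stands round the bin's opening: at the sides (y +-123), the far end (x 174) and across the front in the plane x = 0, where it has a gap from y -70 to 75 mm, closed by the flap.
- flap (a joint): Angle (rad) of the self-closing white plastic flap: 0 shut, up to 1.5. Upright plate 4 mm thick, z 113 to 148 mm; shut, it lies in the bin's plane x = 0 from y 70 (hinge) to y -64. It opens only into the bin, its free right end swinging away and round to the left. A spring shuts it when let go: 0.04 N m plus 0.08 N m per rad, so 2 to 3 N at a finger 30 to 50 mm from the hinge.
- flap_hinge (a point): Point on the flap's upright hinge line at its left end, half-way up the flap: x 0, y 70, z 130 mm in the bin's frame.
- flap_tip (a point): Middle of the flap's free end edge, 134 mm from the hinge line, 130 mm above the table.
- tin_c (a point): Centre (half-way up, 16 mm above its underside) of the used cake tin: a plain open-topped rectangular steel tin, 38 mm along its x, 56 mm along its y, 32 mm high, walls 3 mm, a brown crust on its floor, about 80 g. It stands upright and loose on the bin's deck in front of the flap, long side roughly parallel to the flap. Axes as the bin's when square to it.
- cutter: Bystander, leave alone: round steel pastry cutter, a ring 44 mm across and 28 mm high, on the bin's deck near its left front corner. Origin under its centre.
- weight: Bystander, leave alone: brass scale weight 34 mm across and 44 mm high, on the bin's deck near its right front corner. Origin under its centre.
- bowl: Bystander, leave alone: steel bowl 150 mm across, 60 mm high, on the table left of the bin. Origin under its centre.
- jar: Bystander, leave alone: amber glass jar 60 mm across, 100 mm high, on the table left of the bin. Origin under its centre.
- mug: Bystander, leave alone: white mug 80 mm across, 90 mm high, on the table right of the bin. Origin under its centre.
- spatula: Bystander, leave alone: spatula lying on the table, right of the robot's front.
- spray: Bystander, leave alone: white bottle 56 mm across, 150 mm high, on the table right of the bin. Origin under its centre.
- tin: The same tin; origin under its centre, on its underside.

How it is judged:
On the way, in this order (a step that is already met when the one before it is completed fails the run):
1. a finger has pushed the flap open while the tin still stands on the deck (value of joint flap above 0.35 rad and contact force between the fingers and flap above 0.2 N and z of tin_c in the frame of bin above 0.116 m and x of tin_c in the frame of bin below 0.006 m), for 0.05 s.
2. the tin has gone over the edge into the bin while a finger still holds the flap open (value of joint flap above 0.35 rad and contact force between the fingers and flap above 0.2 N and z of tin_c in the frame of bin below 0.095 m and x of tin_c in the frame of bin above 0.008 m), for 0.05 s.
At the end, for the whole second after the job is handed in: The tin lies at rest inside the bin (its centre within the bin's walls and less than 60 mm above the table), the flap is shut again (under 0.08 rad), and no bystander has moved 30 mm or more (x of tin_c in the frame of bin between 0.01 and 0.172 m and y of tin_c in the frame of bin between -0.121 and 0.121 m and z of tin_c in the frame of bin below 0.06 m and linear speed of tin below 0.02 m/s and value of joint flap below 0.08 rad and distance of each of cutter, weight, bowl, jar, mug, spatula, spray from where it was at the start of the episode below 0.03 m); the robot touches nothing.
It fails at once if the tin touches the flap with more than 1 N (contact force between tin and flap above 1 N).
It fails at once if the tin is lifted (centre more than 20 mm above its height on the deck) (z of tin_c in the frame of bin above 0.146 m).
It fails at once if a bystander is moved 30 mm or more (not (distance of cutter from where it was at the start of the episode below 0.03 m) or not (distance of weight from where it was at the start of the episode below 0.03 m) or not (distance of bowl from where it was at the start of the episode below 0.03 m) or not (distance of jar from where it was at the start of the episode below 0.03 m) or not (distance of mug from where it was at the start of the episode below 0.03 m) or not (distance of spatula from where it was at the start of the episode below 0.03 m) or not (distance of spray from where it was at the start of the episode below 0.03 m)).
It also fails if it takes over 35 s, if anything falls off the work surface, if the arm or the gripper's body presses on something with over 40 N, if the wrist force passes 120 N, or if a joint passes its speed limit or range.

## Working session

There is one attempt and no reset: what is moved stays moved. The work goes in short steps, Python scripts to look and compute and a tool call to move; the robot and the scene stay as the last step left them, time stands still between calls to the robot, and variables do not carry over. Pictures are saved under pics/ and viewed, on a budget of 10 in all, crops included, one or two more only if the job needs it, and the job is handed in when it is done.

Besides the shell and the picture viewer there is one more tool, called after "Call:" as name(argument=value, ...) on one line, values as JSON. servo_tool: Moves the arm, as the interface text tells. Its arguments: {"type":"object","properties":{"moves":{"type":"array","items":{"type":"object","properties":{"delta_pos":{"type":"array","items":{"type":"number"}},"delta_rot":{"type":"array","items":{"type":"number"}}}}},"gripper":{"type":"number"},"squeeze":{"type":"number"}},"required":["moves"]}

```bash
mkdir -p pics; ls; python3 - <<'E'
from rig import arm
import cv2,numpy as np
o=arm.get_obs(); print({k:np.round(v,4) for k,v in o.items()})
for n in("scene","top"):
    s=arm.snapshot(n); cv2.imwrite(f"pics/{n}0.png",s["pixels"][:,:,::-1]); np.savez(f"{n}0.npz",**s)
    print(n,np.round(s["camera_matrix"],1).tolist(),np.round(s["pose"],4).tolist(),s.keys())
E
```

```text
pics
{'t': np.float64(0.0), 'q': array([-1.1949,  0.3218, -0.0701,  1.4517,  0.0226,  1.3708, -0.0569]), 'qvel': array([-0.0005,  0.0005, -0.0004, -0.0005, -0.0014, -0.0001, -0.0014]), 'tau': array([ 8.00000e-04, -4.91285e+01, -4.03400e-01, -3.12520e+01,
       -6.41000e-02,  4.38000e-02,  2.00000e-04]), 'tool_pos': array([0.2299, 0.6074, 0.2215]), 'tool_rot': array([-5.6520e-01, -3.0901e+00,  3.0000e-03]), 'force': array([ 0.542 , -0.2997, -0.533 ]), 'wrist_torque': array([ 0.0011, -0.0002,  0.0205]), 'width': np.float64(0.0871)}
scene [[506.0, 0.0, 271.7], [0.0, 506.0, 205.1], [0.0, 0.0, 1.0]] [[-0.8141, -0.3329, 0.4759, 1.0903], [0.5807, -0.4513, 0.6776, 0.9538], [-0.0108, 0.828, 0.5607, 0.8998], [0.0, 0.0, 0.0, 1.0]] dict_keys(['pixels', 'camera_matrix', 'pose'])
top [[515.0, 0.0, 272.0], [0.0, 515.0, 213.9], [0.0, 0.0, 1.0]] [[-0.0119, 0.9876, -0.1563, 0.2308], [-0.9999, -0.0119, 0.001, 0.0155], [-0.0009, 0.1563, 0.9877, 1.5037], [0.0, 0.0, 0.0, 1.0]] dict_keys(['pixels', 'camera_matrix', 'pose'])
```

View pics/scene0.png

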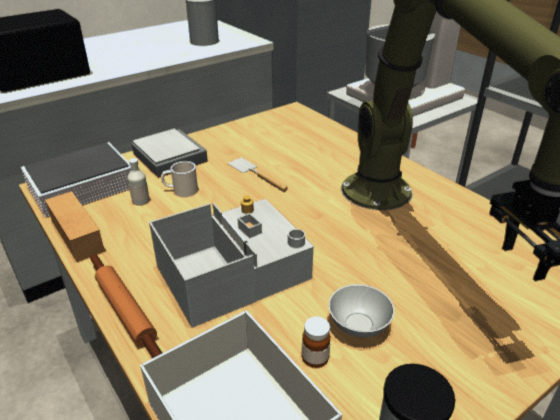

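View pics/top0.png

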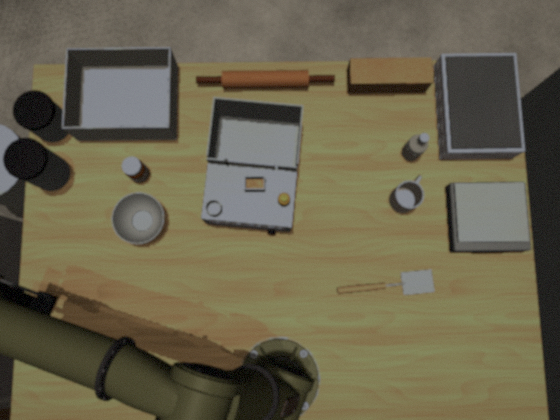

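The scene picture shows the bin at about (230,260) with the flap facing the deck. In the top view the bin spans columns 203–302 and rows 100–230, with the tin at (255,184), the cutter at (214,209) and the weight at (284,199). I'll enlarge both.

```bash
python3 - <<'E'
import cv2,numpy as np
a=cv2.imread("pics/top0.png")[92:236,195:310]; b=cv2.imread("pics/scene0.png")[185:325,145:320]
a=cv2.resize(a,None,fx=4,fy=4,interpolation=cv2.INTER_CUBIC); a=cv2.convertScaleAbs(a,alpha=1.5)
b=cv2.resize(b,(340,272),interpolation=cv2.INTER_CUBIC)
c=np.zeros((576,800,3),np.uint8); c[:576,:460]=a; c[:272,460:]=b
cv2.imwrite("pics/crop0.png",c)
E
```

```text
(no output)
```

View pics/crop0.png

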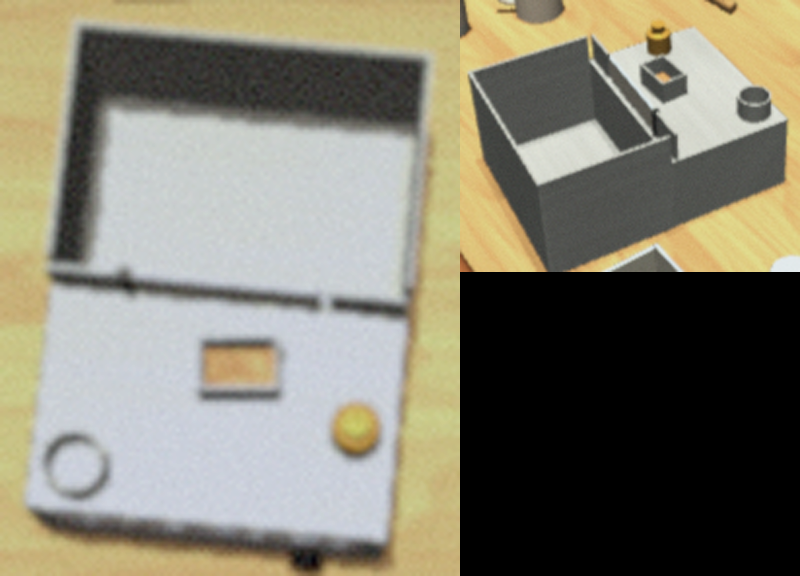

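```bash
cat > h.py <<'E'
import cv2,numpy as np
from scipy.optimize import least_squares
def proj(s,P):
    P=np.atleast_2d(P); T=s["pose"]; p=(P-T[:3,3])@T[:3,:3]; p=p*[1,-1,-1]
    q=p@s["camera_matrix"].T; return q[:,:2]/q[:,2:]
def back(s,uv,z):
    T=s["pose"]; d=np.linalg.inv(s["camera_matrix"])@[uv[0],uv[1],1]; d=T[:3,:3]@(d*[1,-1,-1])
    return T[:3,3]+d*(z-T[2,3])/d[2]
def W(b,P):
    c,s=np.cos(b[2]),np.sin(b[2]); P=np.atleast_2d(P); return np.c_[b[0]+c*P[:,0]-s*P[:,1],b[1]+s*P[:,0]+c*P[:,1],P[:,2]]
def Bn(b,P):
    c,s=np.cos(b[2]),np.sin(b[2]); d=np.array(P)[:2]-b[:2]; return np.array([c*d[0]+s*d[1],-s*d[0]+c*d[1]])
E
python3 - <<'E'
from h import *
s=np.load("top0.npz")
M=np.array([[176,125,150],[176,-125,150],[0,125,150],[0,-125,150],[-160,125,110],[-160,-125,110]])/1e3
U=np.array([[78,25],[430,56],[50,268],[406,306],[28,508],[386,545]])/4+[195,92]
r=least_squares(lambda b:(proj(s,W(b,M))-U).ravel(),[.65,0.05,0]);b=r.x
print(b,np.degrees(b[2]),(r.fun.reshape(-1,2)).round(1).tolist())
for n,z,l in((( 241,368),.142,"tin"),((199,341),.142,"tl"),((281,343),.142,"tr"),((281,393),.142,"br"),((199,396),.142,"bl"),((76,464),.138,"cut"),((356,428),.154,"wt"),((320,300),.148,"tip"),((125,278),.148,"hinge")):
    w=back(s,np.array(n)/4+[195,92],z); print(l,w.round(4),(Bn(b,w)*1e3).round(1))
# check scene
s2=np.load("scene0.npz");im=s2["pixels"][:,:,::-1].copy()
im=cv2.resize(im[185:325,145:320],None,fx=4,fy=4,interpolation=cv2.INTER_CUBIC)
t=Bn(b,back(s,np.array((241,368))/4+[195,92],.142))
Q=[[t[0]+i*.019,t[1]+j*.028,z] for i in(-1,1) for j in(-1,1) for z in(.11,.142)]
for p in proj(s2,W(b,np.vstack([M,Q,[[0,.075,.15],[0,-.07,.15],[.008,0,.11]]]))): cv2.circle(im,tuple(((p-[145,185])*4).astype(int)),3,(0,0,255),-1)
cv2.imwrite("pics/chk.png",im)
E
```

```text
[ 0.58328752  0.06671349 -0.11035178] -6.322691541008737 [[-0.9, -0.7], [1.3, 0.1], [-1.4, 0.2], [1.5, -0.5], [-1.0, 0.5], [0.5, 0.2]]
tin [0.5286 0.0585 0.142 ] [-53.4 -14.2]
tl [0.5476 0.0868 0.142 ] [-37.7  16. ]
tr [0.5456 0.0313 0.142 ] [-33.6 -39.3]
br [0.5111 0.0316 0.142 ] [-67.9 -42.8]
bl [0.5097 0.0869 0.142 ] [-75.4  12. ]
cut [0.4648 0.17   0.138 ] [-129.1   89.6]
wt [ 0.4842 -0.0182  0.154 ] [-89.1 -95.4]
tip [0.5736 0.0046 0.148 ] [ -2.8 -62.8]
hinge [0.5905 0.1364 0.148 ] [-0.5 70.1]
```

View pics/chk.png

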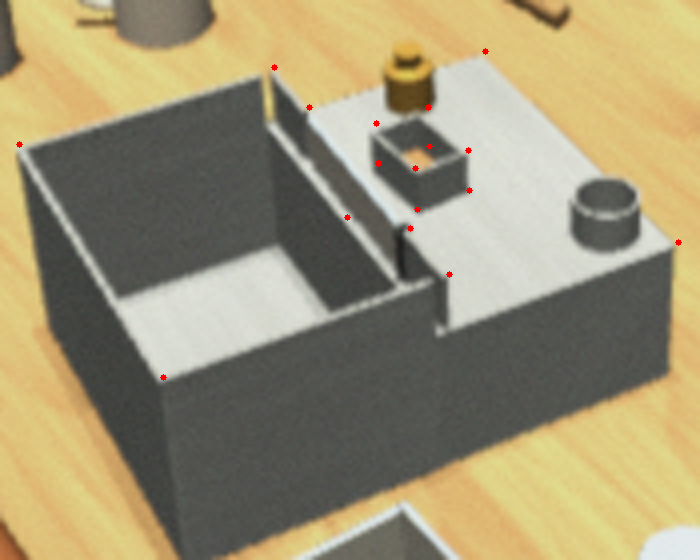

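The reprojected model matches the scene view, and the bin pose is good to about 2 mm. In the bin frame the tin is at (-53,-14) mm, with yaw about +5°.

Plan: set the closing line 27° off the bin's x axis. The left finger leads about 90 mm ahead onto the flap and the right finger pushes the tin. I'll turn first, then travel.

Call:
servo_tool(moves=[{"delta_pos":[0,0,0],"delta_rot":[0,0,0.162]},{"delta_pos":[0,0,0],"delta_rot":[0,0,0.162]},{"delta_pos":[0,0,0],"delta_rot":[0,0,0.162]},{"delta_pos":[0,0,0],"delta_rot":[0,0,0.162]},{"delta_pos":[0,0,0],"delta_rot":[0,0,0.162]},{"delta_pos":[-1,0.13,0],"delta_rot":[0,0,0]},{"delta_pos":[-1,0.13,0],"delta_rot":[0,0,0]},{"delta_pos":[-1,0.13,0],"delta_rot":[0,0,0]}], gripper=0)

```text
t: 1.1
tool_pos: [0.2601, 0.5525, 0.2227]
tool_rot: [1.787, 2.584, 0.0]
force: [0.5, -0.1, 0.4]
width: 0.0869
```

```bash
cat > st.py <<'E'
from rig import arm
from h import *
from scipy.spatial.transform import Rotation as Ro
b=np.array([0.58328752,0.06671349,-0.11035178])
def report(tin_contact):
    """goal: B pushing corner at tin_contact (bin frame, m)"""
    o=arm.get_obs(); R=Ro.from_rotvec(o["tool_rot"]).as_matrix(); p=o["tool_pos"]
    print("t",round(float(o["t"]),2),"pos",p.round(4),"F",o["force"].round(1),"w",round(float(o["width"]),4))
    print("yaw of tool y in bin",np.degrees(np.arctan2(R[1,1],R[0,1])-b[2]).round(2),"z axis",R[:,2].round(3))
    for n,l in (("Bc",[-.0095,-.0435,0]),("Ac",[-.0095,.0585,0]),("Al",[.0095,.0585,0]),("C",[0,0,0])):
        print(n,(Bn(b,p+R@l)*1e3).round(1),end=" ")
    g=W(b,[[*tin_contact,p[2]]])[0]-(p+R@[-.0095,-.0435,0]); print("\ntool shift units",(R.T@g/.02).round(2))
if __name__=="__main__":
    import sys; report([float(sys.argv[1]),float(sys.argv[2])])
E
python3 st.py -.100 -.014
```

```text
t 1.1 pos [0.2601 0.5525 0.2227] F [ 0.5 -0.1  0.4] w 0.0869
yaw of tool y in bin 26.99 z axis [ 0. -0. -1.]
Bc [-409.2  419. ] Ac [-318.3  465.3] Al [-326.9  482.2] C [-374.7  447.2] 
tool shift units [-2.631e+01  3.950e+00  1.000e-02]
```

Call:
servo_tool(moves=[{"delta_pos":[-1,0.15,0],"delta_rot":[0,0,0]},{"delta_pos":[-1,0.15,0],"delta_rot":[0,0,0]},{"delta_pos":[-1,0.15,0],"delta_rot":[0,0,0]},{"delta_pos":[-1,0.15,0],"delta_rot":[0,0,0]},{"delta_pos":[-1,0.15,0],"delta_rot":[0,0,0]},{"delta_pos":[-1,0.15,0],"delta_rot":[0,0,0]},{"delta_pos":[-1,0.15,0],"delta_rot":[0,0,0]},{"delta_pos":[-1,0.15,0],"delta_rot":[0,0,0]}])

```text
t: 2.1
tool_pos: [0.3382, 0.4121, 0.2226]
tool_rot: [1.787, 2.584, 0.0]
force: [-0.6, 0.5, -0.1]
width: 0.0866
```

Call:
servo_tool(moves=[{"delta_pos":[-1,0.15,0],"delta_rot":[0,0,0]},{"delta_pos":[-1,0.15,0],"delta_rot":[0,0,0]},{"delta_pos":[-1,0.15,0],"delta_rot":[0,0,0]},{"delta_pos":[-1,0.15,0],"delta_rot":[0,0,0]},{"delta_pos":[-1,0.15,0],"delta_rot":[0,0,0]},{"delta_pos":[-1,0.15,0],"delta_rot":[0,0,0]},{"delta_pos":[-1,0.15,0],"delta_rot":[0,0,0]},{"delta_pos":[-1,0.15,0],"delta_rot":[0,0,0]}])

```text
t: 3.1
tool_pos: [0.417, 0.2709, 0.2226]
tool_rot: [1.787, 2.584, 0.0]
force: [-0.8, -0.2, -0.1]
width: 0.0874
```

Call:
servo_tool(moves=[{"delta_pos":[-1,0.15,0],"delta_rot":[0,0,0]},{"delta_pos":[-1,0.15,0],"delta_rot":[0,0,0]},{"delta_pos":[-1,0.15,0],"delta_rot":[0,0,0]},{"delta_pos":[-1,0.15,0],"delta_rot":[0,0,0]},{"delta_pos":[-1,0.15,0],"delta_rot":[0,0,0]},{"delta_pos":[-1,0.15,0],"delta_rot":[0,0,0]},{"delta_pos":[-1,0.15,0],"delta_rot":[0,0,0]},{"delta_pos":[-1,0.15,0],"delta_rot":[0,0,0]}])

```text
t: 4.1
tool_pos: [0.4958, 0.1296, 0.2226]
tool_rot: [1.787, 2.584, 0.0]
force: [0.4, 1.2, -0.4]
width: 0.087
```

```bash
python3 st.py -.100 -.014
```

```text
t 4.1 pos [0.4958 0.1296 0.2226] F [ 0.4  1.2 -0.4] w 0.087
yaw of tool y in bin 26.99 z axis [ 0.  0. -1.]
Bc [-128.3   24.6] Ac [-37.5  70.9] Al [-46.1  87.9] C [-93.9  52.9] 
tool shift units [-2.36  0.39 -0.  ]
```

Call:
servo_tool(moves=[{"delta_pos":[-0.7,0.12,0],"delta_rot":[0,0,0]},{"delta_pos":[-0.7,0.12,0],"delta_rot":[0,0,0]},{"delta_pos":[-0.7,0.12,0.6],"delta_rot":[0,0,0]},{"delta_pos":[0,0,0.9],"delta_rot":[0,0,0]},{"delta_pos":[0,0,0.8],"delta_rot":[0,0,0]},{"delta_pos":[0,0,0],"delta_rot":[0,0,0]},{"delta_pos":[0,0,0],"delta_rot":[0,0,0]},{"delta_pos":[0,0,0],"delta_rot":[0,0,0]}])

```text
t: 5.1
tool_pos: [0.5174, 0.0945, 0.1772]
tool_rot: [1.786, 2.584, 0.002]
force: [0.3, 0.7, -0.0]
width: 0.0876
```

```bash
python3 st.py -.100 -.014; python3 - <<'E'
from st import *
s=arm.snapshot("scene"); a=s["pixels"][:,:,::-1]; s2=arm.snapshot("top"); c=s2["pixels"][:,:,::-1]
np.savez("scene1.npz",**s)
o=arm.get_obs(); R=Ro.from_rotvec(o["tool_rot"]).as_matrix()
a=cv2.resize(a[165:325,145:320],None,fx=3,fy=3,interpolation=cv2.INTER_CUBIC)
P=[o["tool_pos"]+R@[x,y,0] for x in(-.0095,.0095) for y in(-.0585,-.0435,.0435,.0585)]
for p in proj(s,P): cv2.circle(a,tuple(((p-[145,165])*3).astype(int)),2,(0,0,255),-1)
c=cv2.resize(c[92:236,195:310],None,fx=2,fy=2,interpolation=cv2.INTER_CUBIC)
m=np.zeros((480,765,3),np.uint8); m[:480,:525]=a; m[:288,530:760]=c
cv2.imwrite("pics/s1.png",m)
E
```

```text
t 5.1 pos [0.5174 0.0945 0.1772] F [ 0.3  0.7 -0. ] w 0.0876
yaw of tool y in bin 27.02 z axis [ 0.001  0.001 -1.   ]
Bc [-103.    -7.9] Ac [-12.2  38.4] Al [-20.8  55.4] C [-68.6  20.3] 
tool shift units [-0.34 -0.   -0.  ]
```

View pics/s1.png

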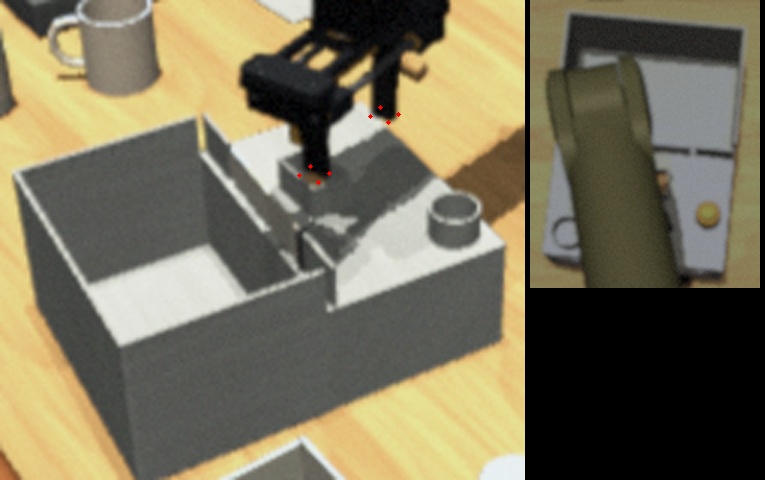

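The fingertips (red, around (315,175) and (385,113)) match the model. They sit over the tin/flap strip and behind the tin, and nothing has moved. Next I make the small side shift and go down.

Call:
servo_tool(moves=[{"delta_pos":[-0.36,0,0],"delta_rot":[0,0,0]},{"delta_pos":[0,0,0.5],"delta_rot":[0,0,0]},{"delta_pos":[0,0,0.7],"delta_rot":[0,0,0]},{"delta_pos":[0,0,0.7],"delta_rot":[0,0,0]},{"delta_pos":[0,0,0.6],"delta_rot":[0,0,0]},{"delta_pos":[0,0,0.4],"delta_rot":[0,0,0]},{"delta_pos":[0,0,0],"delta_rot":[0,0,0]},{"delta_pos":[0,0,0],"delta_rot":[0,0,0]}])

```text
t: 6.2
tool_pos: [0.5199, 0.0874, 0.119]
tool_rot: [1.787, 2.584, 0.001]
force: [-0.9, -0.5, -0.0]
width: 0.0869
```

```bash
python3 st.py -.076 -.015
```

```text
t 6.2 pos [0.5199 0.0874 0.119 ] F [-0.9 -0.5 -0. ] w 0.0869
yaw of tool y in bin 26.99 z axis [ 0.001  0.    -1.   ]
Bc [-99.8 -14.6] Ac [-8.9 31.7] Al [-17.5  48.6] C [-65.3  13.6] 
tool shift units [-0.56  1.05 -0.  ]
```

Call:
servo_tool(moves=[{"delta_pos":[-0.09,0.178,0],"delta_rot":[0,0,0]},{"delta_pos":[-0.09,0.178,0],"delta_rot":[0,0,0]},{"delta_pos":[-0.09,0.178,0],"delta_rot":[0,0,0]},{"delta_pos":[-0.09,0.178,0],"delta_rot":[0,0,0]},{"delta_pos":[-0.09,0.178,0],"delta_rot":[0,0,0]},{"delta_pos":[-0.09,0.178,0],"delta_rot":[0,0,0]},{"delta_pos":[0,0,0],"delta_rot":[0,0,0]},{"delta_pos":[0,0,0],"delta_rot":[0,0,0]}])

```text
t: 7.2
tool_pos: [0.5431, 0.085, 0.1185]
tool_rot: [-1.786, -2.584, 0.0]
force: [-1.7, 0.8, 0.8]
width: 0.087
```

```bash
python3 st.py -.040 -.015; python3 - <<'E'
from st import *
s=arm.snapshot("scene"); a=s["pixels"][:,:,::-1]; s2=arm.snapshot("top"); c=s2["pixels"][:,:,::-1]
a=cv2.resize(a[165:325,145:320],None,fx=3,fy=3,interpolation=cv2.INTER_CUBIC)
c=cv2.resize(c[92:236,195:310],None,fx=2,fy=2,interpolation=cv2.INTER_CUBIC)
m=np.zeros((480,765,3),np.uint8); m[:480,:525]=a; m[:288,530:760]=c
cv2.imwrite("pics/s2.png",m)
E
```

```text
t 7.2 pos [0.5431 0.085  0.1185] F [-1.7  0.8  0.8] w 0.087
yaw of tool y in bin 27.01 z axis [-0.  0. -1.]
Bc [-76.4 -14.5] Ac [14.5 31.8] Al [ 5.8 48.8] C [-42.   13.7] 
tool shift units [-0.85  1.61 -0.  ]
```

View pics/s2.png

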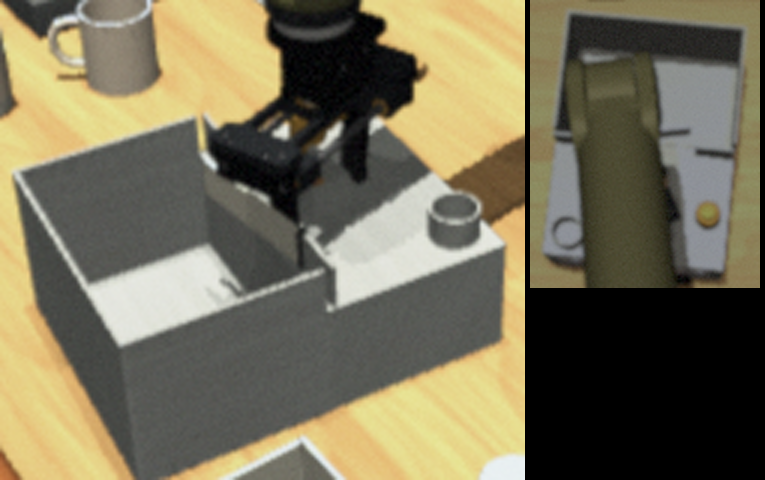

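The flap is open, with its tip at about (690,130) in the top crop, and finger A is holding it. The tin is still hidden behind the finger. I'll push on to B = -40 mm.

Call:
servo_tool(moves=[{"delta_pos":[-0.1,0.2,0],"delta_rot":[0,0,0]},{"delta_pos":[-0.1,0.2,0],"delta_rot":[0,0,0]},{"delta_pos":[-0.1,0.2,0],"delta_rot":[0,0,0]},{"delta_pos":[-0.1,0.2,0],"delta_rot":[0,0,0]},{"delta_pos":[-0.1,0.2,0],"delta_rot":[0,0,0]},{"delta_pos":[-0.1,0.2,0],"delta_rot":[0,0,0]},{"delta_pos":[-0.1,0.2,0],"delta_rot":[0,0,0]},{"delta_pos":[0,0,0],"delta_rot":[0,0,0]}])

```text
t: 8.3
tool_pos: [0.5741, 0.0809, 0.1181]
tool_rot: [-1.787, -2.583, 0.003]
force: [-3.7, -0.2, 1.0]
width: 0.0869
```

```bash
python3 st.py -.005 -.015; python3 - <<'E'
from st import *
s=arm.snapshot("scene"); a=s["pixels"][:,:,::-1]; s2=arm.snapshot("top"); c=s2["pixels"][:,:,::-1]
np.savez("top2.npz",**s2)
a=cv2.resize(a[185:285,175:285],None,fx=4,fy=4,interpolation=cv2.INTER_CUBIC)
c=cv2.resize(c[132:206,210:300],None,fx=3.8,fy=3.8,interpolation=cv2.INTER_CUBIC)
m=np.zeros((400,790,3),np.uint8); m[:400,:440]=a; m[:c.shape[0],445:445+c.shape[1]]=c
cv2.imwrite("pics/s3.png",cv2.convertScaleAbs(m,alpha=1.6))
E
```

```text
t 8.3 pos [0.5741 0.0809 0.1181] F [-3.7 -0.2  1. ] w 0.0869
yaw of tool y in bin 26.97 z axis [-0.001 -0.001 -1.   ]
Bc [-45.1 -15.1] Ac [45.8 31.1] Al [37.2 48.1] C [-10.7  13.1] 
tool shift units [-0.9   1.79  0.  ]
```

View pics/s3.png

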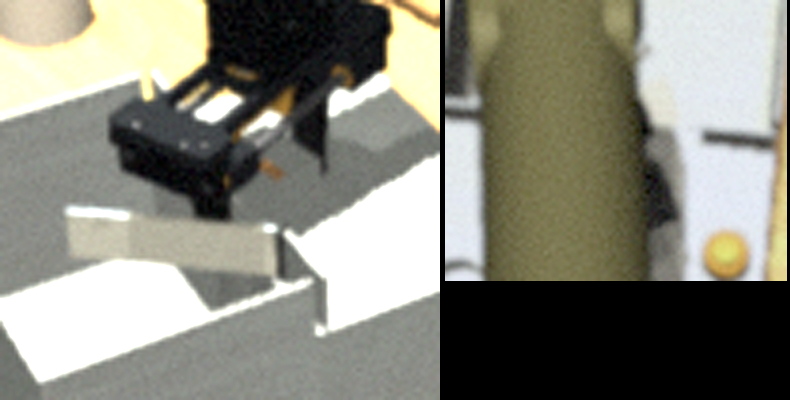

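```bash
python3 - <<'E'
from st import *
s=np.load("scene1.npz")
for z in(.114,.12): print((Bn(b,back(s,(175+270/4,185+168/4),z))*1e3).round(1))
print("tin corners px in crop",((proj(s,W(b,[[x,y,z] for x in(-.045,-.007) for y in(-.043,.013) for z in(.11,.142)]))-[175,185])*4).round(0).tolist())
E
```

```text
[-36.6 -29.3]
[-33.2 -21.9]
tin corners px in crop [[272.0, 158.0], [270.0, 119.0], [311.0, 203.0], [310.0, 163.0], [220.0, 176.0], [217.0, 136.0], [258.0, 222.0], [256.0, 181.0]]
```

The visible crust (270,168) is where the tin should be. I'll push it on to the edge.

Call:
servo_tool(moves=[{"delta_pos":[-0.11,0.22,0],"delta_rot":[0,0,0]},{"delta_pos":[-0.11,0.22,0],"delta_rot":[0,0,0]},{"delta_pos":[-0.11,0.22,0],"delta_rot":[0,0,0]},{"delta_pos":[-0.11,0.22,0],"delta_rot":[0,0,0]},{"delta_pos":[-0.11,0.22,0],"delta_rot":[0,0,0]},{"delta_pos":[-0.11,0.22,0],"delta_rot":[0,0,0]},{"delta_pos":[0,0,0],"delta_rot":[0,0,0]},{"delta_pos":[0,0,0],"delta_rot":[0,0,0]}])

```text
t: 9.4
tool_pos: [0.6044, 0.0781, 0.1188]
tool_rot: [1.787, 2.582, 0.001]
force: [-0.9, -2.0, 0.8]
width: 0.0872
```

```bash
python3 st.py .012 -.015; python3 - <<'E'
from st import *
s=arm.snapshot("scene"); a=s["pixels"][:,:,::-1]; s2=arm.snapshot("top"); c=s2["pixels"][:,:,::-1]
a=cv2.resize(a[185:285,175:285],None,fx=4,fy=4,interpolation=cv2.INTER_CUBIC)
c=cv2.resize(c[132:206,210:300],None,fx=3.8,fy=3.8,interpolation=cv2.INTER_CUBIC)
m=np.zeros((400,790,3),np.uint8); m[:400,:440]=a; m[:c.shape[0],445:445+c.shape[1]]=c
cv2.imwrite("pics/s4.png",cv2.convertScaleAbs(m,alpha=1.6))
E
```

```text
t 9.4 pos [0.6044 0.0781 0.1188] F [-0.9 -2.   0.8] w 0.0872
yaw of tool y in bin 26.97 z axis [ 0.001 -0.    -1.   ]
Bc [-14.7 -14.5] Ac [76.2 31.7] Al [67.6 48.7] C [19.8 13.7] 
tool shift units [-0.63  1.18 -0.  ]
```

View pics/s4.png

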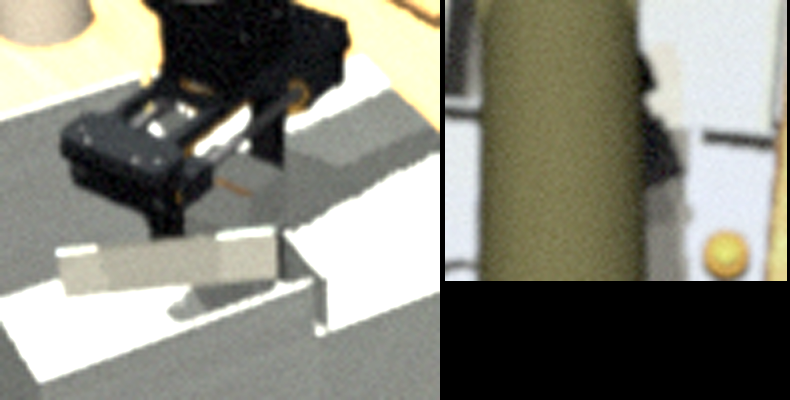

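The flap is wide open and the tin's crust shows at (235,187), right at the edge and clear of the flap. One more push should take it over.

Call:
servo_tool(moves=[{"delta_pos":[-0.11,0.21,0],"delta_rot":[0,0,0]},{"delta_pos":[-0.11,0.21,0],"delta_rot":[0,0,0]},{"delta_pos":[-0.11,0.21,0],"delta_rot":[0,0,0]},{"delta_pos":[-0.11,0.21,0],"delta_rot":[0,0,0]},{"delta_pos":[-0.11,0.21,0],"delta_rot":[0,0,0]},{"delta_pos":[-0.05,0.1,0],"delta_rot":[0,0,0]},{"delta_pos":[0,0,0],"delta_rot":[0,0,0]},{"delta_pos":[0,0,0],"delta_rot":[0,0,0]}])

```text
t: 10.5
tool_pos: [0.6299, 0.0752, 0.1187]
tool_rot: [1.787, 2.583, 0.001]
force: [0.2, -2.0, -0.8]
width: 0.0868
```

```bash
python3 st.py .015 -.015; python3 - <<'E'
from st import *
s=arm.snapshot("scene"); a=s["pixels"][:,:,::-1]; s2=arm.snapshot("top"); c=s2["pixels"][:,:,::-1]
a=cv2.resize(a[165:325,145:320],None,fx=3,fy=3,interpolation=cv2.INTER_CUBIC)
c=cv2.resize(c[92:236,195:310],None,fx=2,fy=2,interpolation=cv2.INTER_CUBIC)
m=np.zeros((480,765,3),np.uint8); m[:480,:525]=a; m[:288,530:760]=c
cv2.imwrite("pics/s5.png",m)
E
```

```text
t 10.5 pos [0.6299 0.0752 0.1187] F [ 0.2 -2.  -0.8] w 0.0868
yaw of tool y in bin 26.98 z axis [ 0.001 -0.    -1.   ]
Bc [ 11.  -14.6] Ac [101.9  31.7] Al [93.2 48.6] C [45.4 13.6] 
tool shift units [-0.11  0.17 -0.  ]
```

View pics/s5.png

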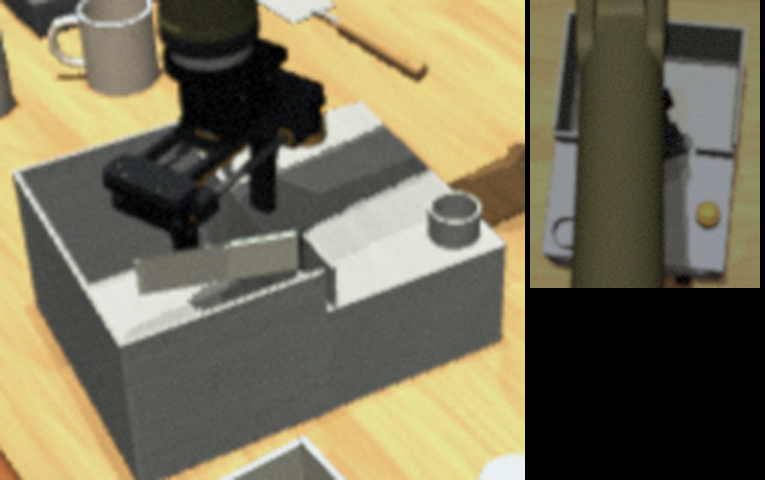

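The deck in front of the gap is empty and no pushing force remains along x, so the tin has gone over. I'll rise straight up, and the flap should swing shut beneath the fingers.

Call:
servo_tool(moves=[{"delta_pos":[0,0,-0.4],"delta_rot":[0,0,0]},{"delta_pos":[0,0,-0.6],"delta_rot":[0,0,0]},{"delta_pos":[0,0,-0.8],"delta_rot":[0,0,0]},{"delta_pos":[0,0,-0.8],"delta_rot":[0,0,0]},{"delta_pos":[0,0,-0.8],"delta_rot":[0,0,0]},{"delta_pos":[0,0,-0.8],"delta_rot":[0,0,0]},{"delta_pos":[0,0,-0.8],"delta_rot":[0,0,0]},{"delta_pos":[0,0,-0.5],"delta_rot":[0,0,0]}])

```text
t: 11.6
tool_pos: [0.6299, 0.0755, 0.23]
tool_rot: [1.786, 2.583, 0.002]
force: [-0.4, 0.1, 0.0]
width: 0.0871
```

Call:
servo_tool(moves=[{"delta_pos":[1,-0.5,0],"delta_rot":[0,0,0]},{"delta_pos":[1,-0.5,0],"delta_rot":[0,0,0]},{"delta_pos":[1,-0.5,0],"delta_rot":[0,0,0]},{"delta_pos":[1,-0.5,0],"delta_rot":[0,0,0]},{"delta_pos":[1,-0.5,0],"delta_rot":[0,0,0]},{"delta_pos":[1,-0.5,0],"delta_rot":[0,0,0]},{"delta_pos":[1,-0.5,0],"delta_rot":[0,0,0]},{"delta_pos":[1,-0.5,0],"delta_rot":[0,0,0]}])

```text
t: 12.6
tool_pos: [0.4975, 0.1973, 0.2287]
tool_rot: [-1.787, -2.584, 0.0]
force: [0.1, 0.4, -0.4]
width: 0.0869
```

```bash
python3 - <<'E'
from st import *
s=arm.snapshot("scene"); a=s["pixels"][:,:,::-1]; s2=arm.snapshot("top"); c=s2["pixels"][:,:,::-1]
a=cv2.resize(a[145:385,105:345],None,fx=2,fy=2,interpolation=cv2.INTER_CUBIC)
c=cv2.resize(c[92:236,195:310],None,fx=2.6,fy=2.6,interpolation=cv2.INTER_CUBIC)
m=np.zeros((480,785,3),np.uint8); m[:480,:480]=a; m[:c.shape[0],485:485+c.shape[1]]=c
cv2.imwrite("pics/s6.png",m); o=arm.get_obs(); print(o["t"],o["tool_pos"],o["force"])
E
```

```text
12.7 [0.49654663 0.19917515 0.22863366] [-0.1700851   0.56246948 -0.67206536]
```

View pics/s6.png

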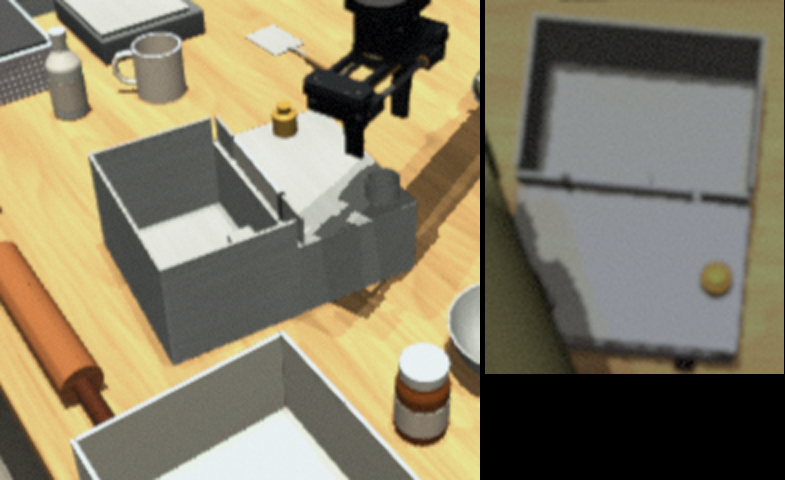

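The flap is shut, the deck is clear of the tin, and a tin edge shows low in the bin at about (240,235). Bystanders are in place, so I'm handing in.

```bash
python3 -c "
from rig import arm
print(arm.finish_job())"
```

```text
the job is handed in; nothing more can be done
None
```

The tin is in the soak bin and the flap closed by itself; I handed the job in at about 12.7 s of the 35 s allowed. The hand-in reported no verdict.

- **Push:** I held the gripper 27° off the pushing direction. The leading finger opened the flap near its hinge to roughly 1.3 rad, worked out from the finger position. The other finger pushed the tin about 80 mm along the deck and over the edge. I then rose straight up and moved off to the left.
- **Final picture:** the flap is shut, the deck is clear, and the bystanders visible in the close-up are where they were. The fingers were free, with forces under 1 N.
- **Less certain:** the tin lies under the bin's front wall, so only one edge of it showed, low in the bin. I could not measure how it came to rest. The flap angle and any contact between tin and flap were never measured directly; I judged both from pictures and geometry. I did not compare bystander positions numerically.

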